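# Find and press the hidden battery-door catch of an upturned bench scale

### The job

The confectioner's bench scale lies face down for a battery change. With the fingertips together, feel slowly and lightly along the flat strip beside the battery door for the flush catch button, press it in until the battery door springs up by itself, then take the hand away. Do not bang on the scale, do not push or pry on the door, and leave the fresh cells, the jar and the spatula where they are.

Things in the scene. Friction and masses are not known exactly. Their poses are not given: they have to be found in the camera images.
- scale: Grey bench scale lying upside down on its 320 x 250 mm steel pan; it does not move. Origin on the bench under its centre, z up. Its flat base panel (x -115 to 115, y -150 to 150 mm) faces up at z = 90 mm. At each corner (x -100 or 99, y -134 or 134 mm) a rubber foot 26 mm in diameter rises 16 mm above the panel.
- strip_mid (a point): Middle of the flat strip beside the door, on the panel's surface (x -72, y 0, z 90 mm in the scale's frame, same axes). The strip is 48 mm wide (x) and 240 mm long (y), plain and rigid but for the catch button, which lies on its centre line at one of five places: y = -96, -48, 0, 48 or 96 mm from here (it differs from scale to scale).
- catch (a joint): Press of the catch button, straight down: 0 m at rest, 0.006 m fully in; frees the door at about 0.0045. A pad 32 (x) x 40 mm (y) of the same grey plastic in a 35.5 x 43.5 mm opening, its face 2.5 mm below the panel, so a fingertip sinks deeper there, then meets a spring: 1.2 N to start, 3.5 N fully in. It springs back when let go.
- door_edge (a point): Middle of the battery door's free edge, on its outer face; moves with the door. The door, 86 x 216 mm, lies flush in the panel when shut (x -46 to 40, y -108 to 108 mm in the scale's frame) and is hinged along its +x edge.
- battery_door (a joint): Angle of the battery door: 0 rad shut and latched, 0.5 rad fully open. Once freed it rises by itself under a weak spring within about a second (its free edge rises 41 mm and moves back 10 mm) and stays up. It cannot be opened without the catch.
- cell_a: Fresh battery cell standing on the bench, 33 mm in diameter, 60 mm tall; origin under its centre. Leave alone.
- cell_b: Another such cell. Leave alone.
- jar: Jar, 48 mm in diameter, 75 mm tall, standing on the bench; origin under its centre. Leave alone.
- spatula: Spatula lying on the bench. Leave alone.

How it is judged:
On the way, in this order (a step that is already met when the one before it is completed fails the run):
1. the catch button is pressed in at least 3.5 mm (value of joint catch above 0.0035 m), for 0.02 s.
2. the battery door has sprung up, at least 0.4 rad (value of joint battery_door above 0.4 rad), for 0.1 s.
At the end, for the whole second after the job is handed in: The battery door stands open by at least 0.4 rad, the catch button is back within 1 mm of its rest, the cells, jar and spatula are within 15 mm of where they began, and the cells and jar stand upright (within 0.15 rad) (value of joint battery_door above 0.4 rad and value of joint catch below 0.001 m and distance of each of cell_a, cell_b, jar, spatula from where it was at the start of the episode below 0.015 m and angle between each of cell_a, cell_b, jar's own z axis and vertical below 0.15 rad); the robot touches nothing.
It fails at once if the fingers bang or lean on anything: contact force over 120 N, brief knocks included (a touch-down at 20 mm/s stays well below) (contact force between the fingers and anything else above 120 N).
It fails at once if the fingers push or pry on the battery door with more than 25 N (contact force between the fingers and battery_door above 25 N).
It fails at once if a cell, the jar or the spatula is lifted or carried (moved more than 30 mm) (distance of any of cell_a, cell_b, jar, spatula from where it was at the start of the episode above 0.03 m).
It also fails if it takes over 48 s, if anything falls off the work surface, if the arm or the gripper's body presses on something with over 40 N, if the wrist force passes 120 N, or if a joint passes its speed limit or range.

### The arm

A 7-joint arm with a two-finger parallel gripper is mounted at the origin on the work surface. World frame = base frame: x ahead of the robot, y to its left, z up, the work surface at z = 0. Lengths are in m, angles in rad, forces in N, time in s.
With the tool pointing down it reaches from about 0.4 to 0.85 m from the base axis. Payload 10.4 kg.
Tool frame: the origin (TCP) lies at the very end of the fingers, on their centre line; the grasp point (between the pads) lies 19 mm behind it; z points along the fingers, y is the line along which they close (so a half turn about z gives the same grasp; the last joint's range is limited). The gripper opens to 85 mm and grips with 20 to 120 N. Pads are 22 mm wide; open, the fingers measure 114 mm over their backs; the gripper's body (76 mm by 85 mm) begins 54 mm behind the grasp point. The pads swing forward as they close: fully open they stand 13 mm farther back than shut.
Start: joints at [-1.298, 0.332, -0.065, 1.46, 0.022, 1.35, -0.088], TCP at [0.182, 0.598, 0.231] pointing down, gripper open.
Joint ranges: [-2.6, 2.6], [-0.5, 2.12], [-1.47, 1.34], [0.16, 2.42], [-1.27, 4.41], [0.06, 2.06], [-2.6, 2.6]. Speed limits (rad/s): [2.22, 2.22, 2.79, 2.79, 3.14, 3.14, 3.14].

### API

Orientations are given as a 3x3 rotation matrix whose columns are the frame's x, y, z axes.
In Python, from workcell import status, get_image, r gives the robot as it stands.
- The arm moves only by the tool send_rows, never from a script. Its argument "motion" is a list of rows, each a list of 5 numbers: the closure in counts, from 0 (fully open) to 255 (shut), then the shift along the tool's x, y, z in m, then the turn about the tool's z in rad. In form: [[jaw, x, y, z, turn], ...]. A call has 1 to 12 rows; each row is the pose to reach, as a shift and turn from the pose commanded when the call began, along the tool's axes at that moment; what a row does not reach only later rows make up. A row lasts 1/8 s, in which the tool goes at most 62.5 mm and 10.7 degrees, less where a joint would pass 70% of its speed; a pose out of reach is approached as far as the arm can. A call with a gripper value outside its range is refused whole. The fingers move at their own pace and stop on an object; "squeeze" is the grip in N (left out, the last holds). Time passes only in rows, so rows that repeat a pose let the fingers close. It gives the time, the measured TCP pose, the force, the opening and the grip force at its end, in the units of the state.
- status.observe(): the state, without advancing time (a new reading comes with each control period).
- get_image(name): name is "scene" or "top" or "wrist"; returns a dict with "pixels" (384x512x3 uint8, blue, green, red), "fx", "fy", "cx", "cy" (pixels), "rvec" (rotation vector, rad) and "tvec" (3), from world to camera coordinates, as OpenCV has them. Camera axes: x right, y down, z forward; pixel columns grow to the right and rows downward; lengths in m; the calibration is good to about 2 mm. A picture is of the moment at which its call begins. There is no depth.
- r.finish_job(): hands the job in; it is judged then, once.
The state is a dict: "time_s": time; "q": joint angles; "dq": joint speeds; "effort": joint torques, N m; "eef_pos": TCP position; "ee_rot": TCP orientation; "contact_force": force on the tool from outside, world axes, zero at the start; "moment": the same for the moment, N m; "gripper_width": opening from 0.0 (shut) to 1.0 (fully open); "finger_force": force on a finger pad.
Only numpy, scipy, OpenCV 4.12 (cv2) and the standard library are available. Lean on these libraries where they do the work, as an engineer would, in place of code of your own. Each camera call takes 0.05 s, during which the arm holds its last target. There are 200 camera calls.

## Working session

There is one attempt and no reset: what is moved stays moved. The work goes in short steps, Python scripts to look and compute and a tool call to move; the robot and the scene stay as the last step left them, time stands still between calls to the robot, and variables do not carry over. Pictures are saved under pics/ and viewed, at most 10 in all, crops included, and the job is handed in when it is done.

Besides the shell and the picture viewer there is one more tool, called after "Request:" by a JSON object that holds its "method" and its "body". send_rows: Moves the arm, as the interface text tells. Its arguments: {"type":"object","properties":{"motion":{"type":"array","items":{"type":"array","items":{"type":"number"}}},"squeeze":{"type":"number"}},"required":["motion"]}

```bash
mkdir -p pics
python3 - <<'E'
from workcell import status,get_image
import cv2,numpy as np
s=status.observe()
for k in("time_s","eef_pos","ee_rot","contact_force","gripper_width"):print(k,np.round(s[k],3).tolist())
for n in("top","scene"):
    d=get_image(n);cv2.imwrite(f"pics/{n}0.png",d["pixels"])
    print(n,d["fx"],d["cx"],d["cy"],np.ravel(d["rvec"]),np.ravel(d["tvec"]))
E
```

```text
time_s 0.0
eef_pos [0.182, 0.598, 0.231]
ee_rot [[-0.957, 0.291, -0.0], [0.291, 0.957, -0.001], [-0.0, -0.001, -1.0]]
contact_force [0.065, -0.772, 0.321]
gripper_width 1.002
top 366.9551658377471 252.47530354168168 195.62389016870824 [ 2.14552724 -2.16260732  0.11140135] [0.05880568 0.61713335 0.81526139]
scene 348.4036087716127 262.7029728578258 190.12273221772156 [ 2.05932272  1.60634798 -0.49996215] [-0.21873661 -0.43951072  1.24168662]
```

View pics/top0.png

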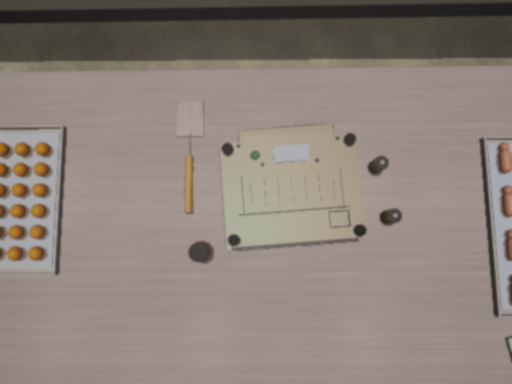

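View pics/scene0.png

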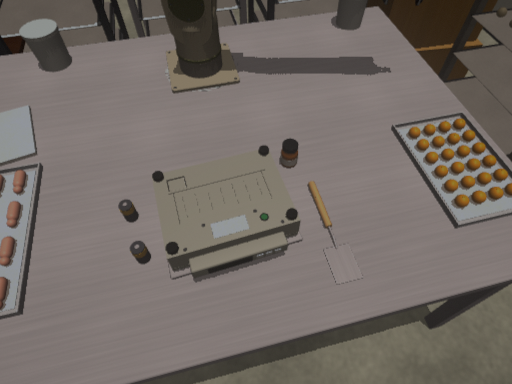

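Both views show the scale. In the top view its feet are near (227,149), (350,140), (360,230) and (234,240), the door's free edge is a line near row 211, and a small rectangle sits at about (340,219) on the strip side. I'll zoom in and calibrate.

```bash
cat > h.py <<'E'
import cv2,numpy as np
def ray(d,uv,z):
    R=cv2.Rodrigues(np.array(d["rvec"],float))[0];t=np.ravel(d["tvec"]);c=-R.T@t
    v=R.T@np.array([(uv[0]-d["cx"])/d["fx"],(uv[1]-d["cy"])/d["fy"],1]);return c+v*(z-c[2])/v[2]
def proj(d,P):
    R=cv2.Rodrigues(np.array(d["rvec"],float))[0];p=R@np.array(P)+np.ravel(d["tvec"])
    return p[0]/p[2]*d["fx"]+d["cx"],p[1]/p[2]*d["fy"]+d["cy"]
E
python3 - <<'E'
from workcell import get_image
import cv2,numpy as np
from h import *
d=get_image("top");im=d["pixels"]
cv2.imwrite("pics/z.png",cv2.resize(im[115:260,210:410],None,fx=4,fy=4,interpolation=cv2.INTER_CUBIC))
m=(im.max(2)<60).astype(np.uint8)
n,l,s,c=cv2.connectedComponentsWithStats(m)
feet=[]
for i in range(1,n):
    if 30<s[i,4]<400 and 180<c[i,0]<420 and 90<c[i,1]<300:
        print(s[i].tolist(),c[i].round(1),ray(d,c[i],.106).round(4))
        if min(np.hypot(*(c[i]-f)) for f in [(227,149),(350,140),(360,230),(234,240)])<5: feet.append(ray(d,c[i],.106))
F=np.array(feet);print(F.mean(0).round(4))
for a in F: print([round(float(np.linalg.norm(a-b)),3) for b in F])
print(ray(d,(340,219),.09))
E
```

```text
[345, 135, 9, 9, 62] [349.2 139.2] [ 0.7305 -0.1572  0.106 ]
[369, 164, 8, 9, 36] [371.7 168.7] [ 0.6652 -0.2027  0.106 ]
[381, 212, 7, 11, 52] [383.5 217.4] [ 0.5607 -0.2227  0.106 ]
[355, 226, 10, 9, 77] [359.5 230.1] [ 0.5346 -0.1712  0.106 ]
[ 0.6326 -0.1642  0.106 ]
[0.0, 0.196]
[0.196, 0.0]
[ 0.55897704 -0.13482602  0.09      ]
```

View pics/z.png

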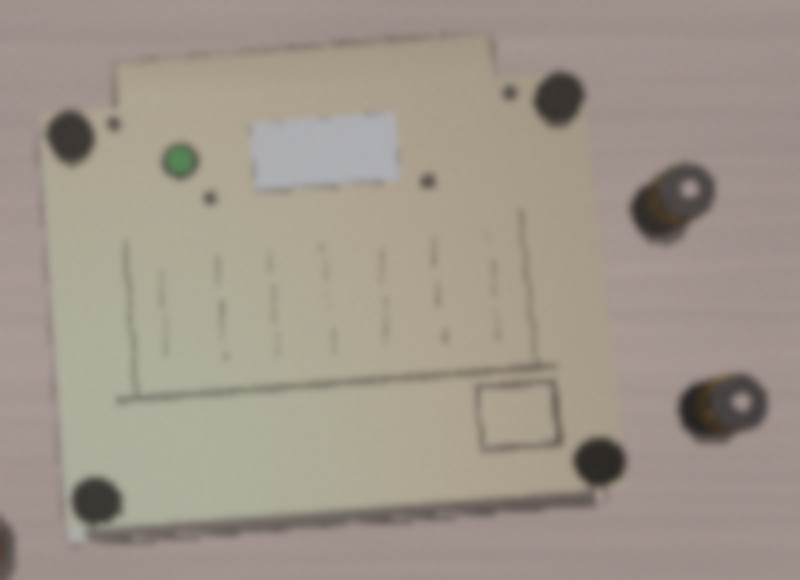

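The zoom shows the four feet at crop pixels (70,136), (559,97), (599,461) and (97,500). The free edge of the door faces the robot. A gap outline, likely the button, is centred at crop (519,415) near the -y end of the strip.

Run:
```python
from workcell import get_image,status
import numpy as np
from h import *
d=get_image("top")
P=lambda a,z:ray(d,(a[0]/4+209.6,a[1]/4+114.6),z)
TL,TR,BR,BL=[P(a,.106) for a in[(70,136),(559,97),(599,461),(97,500)]]
print("sides",[np.linalg.norm(x).round(4) for x in(TL-TR,BL-BR,TL-BL,TR-BR)])
ey=(TL-TR+BL-BR)[:2];ey/=np.linalg.norm(ey);ex=np.array([ey[1],-ey[0]])
o=(TL+TR+BL+BR)[:2]/4+.0005*ex
print("o",o,"yaw",np.arctan2(ex[1],ex[0]))
b=P((519,415),.0875)[:2];print("button scale frame",(b-o)@ex,(b-o)@ey,"world",b)
s=status.observe();R=np.array(s["ee_rot"]);p=np.array(s["eef_pos"])
for y in(-96,-48,0):
    t=o-.072*ex+y/1e3*ey;print(y,t.round(4),"toolshift",(R.T@(np.r_[t,.12]-p)).round(4))
ty=R[:2,1];print("turn about tool z", -( np.arctan2(ey[1],ey[0])-np.arctan2(ty[1],ty[0])))
```

```text
sides [np.float64(0.2653), np.float64(0.2644), np.float64(0.1964), np.float64(0.1966)]
o [ 0.62432819 -0.03206627] yaw 0.07026162646915751
button scale frame -0.07080844047650295 -0.09723714475733394 world [ 0.56052088 -0.13403453]
-96 [ 0.5592 -0.1329] toolshift [-0.5737 -0.5888  0.1113]
-48 [ 0.5559 -0.085 ] toolshift [-0.5565 -0.544   0.1113]
0 [ 0.5525 -0.0371] toolshift [-0.5393 -0.4992  0.1113]
turn about tool z -0.36602839451894775
```

The outline's position (-71, -97) agrees with the y = -96 button site and its size fits the opening. I'll move over it with the fingers shut.

Request:
{"method": "send_rows", "body": {"motion": [[255, -0.02, -0.02, 0, -0.02], [255, -0.05, -0.05, 0, -0.05], [255, -0.08, -0.08, 0, -0.08], [255, -0.12, -0.12, 0, -0.11], [255, -0.16, -0.16, 0, -0.14], [255, -0.2, -0.2, 0, -0.17], [255, -0.24, -0.24, 0, -0.2], [255, -0.28, -0.28, 0, -0.23], [255, -0.32, -0.32, 0, -0.26], [255, -0.35, -0.35, 0, -0.29], [255, -0.37, -0.37, 0, -0.33], [255, -0.38, -0.38, 0, -0.366]], "squeeze": 20}}

```text
time_s: 1.7
eef_pos: [0.4354, 0.1219, 0.2313]
ee_rot: [[-0.998, -0.069, 0.0], [-0.069, 0.998, 0.0], [-0.0, 0.0, -1.0]]
contact_force: [-0.3, 0.5, 0.2]
gripper_width: -0.0
finger_force: 0.0
```

```bash
cat > go.py <<'E'
from workcell import status
import numpy as np
s=status.observe();R=np.array(s["ee_rot"]);p=np.array(s["eef_pos"])
print(s["time_s"],p.round(4),np.round(s["contact_force"],2),s["gripper_width"],np.round(s["q"],2).tolist())
print((R.T@(np.array([.5592,-.1329,.12])-p)).round(4));print(R.round(3).tolist())
E
python3 go.py
```

```text
1.7 [0.4354 0.1219 0.2313] [-0.34  0.47  0.25] -0.00025362993392567785 [-0.76, -0.07, 0.37, 1.91, 0.03, 1.3, 1.24]
[-0.1058 -0.2628  0.1113]
[[-0.998, -0.069, 0.0], [-0.069, 0.998, 0.0], [-0.0, 0.0, -1.0]]
```

Request:
{"method": "send_rows", "body": {"motion": [[255, -0.01, -0.02, 0, 0], [255, -0.02, -0.05, 0, 0], [255, -0.035, -0.09, 0, 0], [255, -0.05, -0.13, 0.0, 0], [255, -0.067, -0.17, 0.01, 0], [255, -0.083, -0.21, 0.03, 0], [255, -0.095, -0.24, 0.05, 0], [255, -0.102, -0.255, 0.075, 0], [255, -0.106, -0.263, 0.095, 0], [255, -0.106, -0.263, 0.11, 0], [255, -0.106, -0.263, 0.12, 0], [255, -0.106, -0.263, 0.12, 0]]}}

```text
time_s: 3.2
eef_pos: [0.5588, -0.1305, 0.111]
ee_rot: [[-0.997, -0.071, -0.001], [-0.071, 0.997, 0.001], [0.001, 0.001, -1.0]]
contact_force: [0.6, 0.3, 0.5]
gripper_width: 0.005
finger_force: 0.0
```

```bash
python3 go.py
python3 - <<'E'
from workcell import get_image
import cv2
from h import *
a=get_image("wrist");b=get_image("top")
cv2.imwrite("pics/w1.png",a["pixels"])
print(proj(a,[.5592,-.1329,.0875]))
E
```

```text
3.2 [ 0.5588 -0.1305  0.111 ] [0.57 0.3  0.51] 0.004716942676878504 [-0.38, 0.36, 0.64, 1.77, -0.24, 1.09, 1.99]
[-0.0002 -0.0024 -0.009 ]
[[-0.997, -0.071, -0.001], [-0.071, 0.997, 0.001], [0.001, 0.001, -1.0]]
(np.float64(255.39280651820235), np.float64(226.21275728000828))
```

View pics/w1.png

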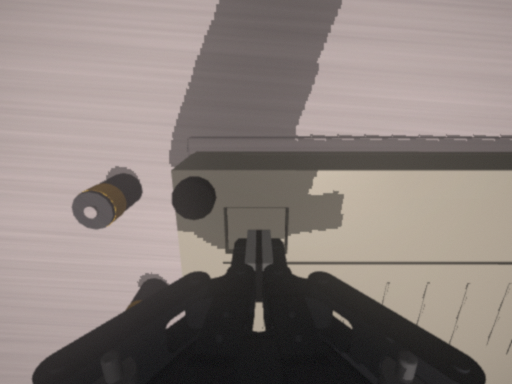

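The wrist view shows the gap outline spanning columns 225–288 and rows 208–252. It is centred near (256,230), and my target projects to (255,226), so they agree. The foot at (193,197) is clear of the fingers, so I'll feel down slowly.

Request:
{"method": "send_rows", "body": {"motion": [[255, 0, -0.002, 0.004, 0], [255, 0, -0.002, 0.008, 0], [255, 0, -0.002, 0.012, 0], [255, 0, -0.002, 0.015, 0], [255, 0, -0.002, 0.017, 0], [255, 0, -0.002, 0.0185, 0], [255, 0, -0.002, 0.02, 0], [255, 0, -0.002, 0.0215, 0], [255, 0, -0.002, 0.0225, 0], [255, 0, -0.002, 0.0225, 0], [255, 0, -0.002, 0.0225, 0]]}}

```text
time_s: 4.68
eef_pos: [0.5593, -0.1333, 0.0888]
ee_rot: [[-0.998, -0.07, 0.0], [-0.07, 0.998, 0.0], [-0.0, 0.0, -1.0]]
contact_force: [-0.8, -0.4, -0.5]
gripper_width: 0.001
finger_force: 0.0
```

The tip is below panel height (0.0888) with no force, so it is in the opening. Next I press.

Request:
{"method": "send_rows", "body": {"motion": [[255, 0, 0, 0.001, 0], [255, 0, 0, 0.002, 0], [255, 0, 0, 0.003, 0], [255, 0, 0, 0.004, 0], [255, 0, 0, 0.005, 0], [255, 0, 0, 0.006, 0], [255, 0, 0, 0.0065, 0], [255, 0, 0, 0.0065, 0], [255, 0, 0, 0.0065, 0]]}}

```text
time_s: 5.8
eef_pos: [0.5593, -0.1333, 0.0823]
ee_rot: [[-0.998, -0.07, 0.0], [-0.07, 0.998, 0.0], [-0.0, 0.0, -1.0]]
contact_force: [-0.2, 0.9, 3.6]
gripper_width: 0.0
finger_force: 1.5
```

Run:
```python
from workcell import get_image
import cv2
cv2.imwrite("pics/s2.png",cv2.resize(get_image("scene")["pixels"][110:290,90:330],None,fx=3,fy=3))
```

```text
(no output)
```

View pics/s2.png

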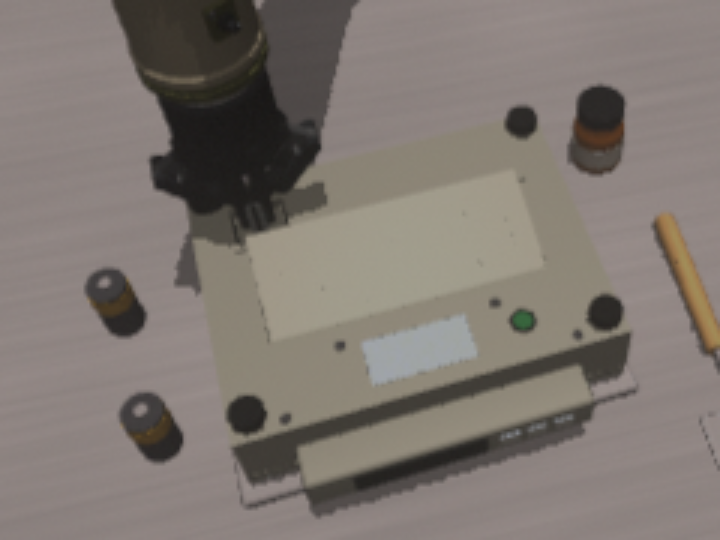

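The door, spanning about (250–540, 175–340) in this crop, is lit differently and its near edge has lifted. The force was 3.6 N with 5.2 mm of press. I'll hold briefly, then retract straight up and back.

Request:
{"method": "send_rows", "body": {"motion": [[255, 0, 0, 0, 0], [255, 0, 0, 0, 0], [255, 0, 0, 0, 0], [255, 0, 0, 0, 0], [255, 0, 0, 0, 0], [255, 0, 0, 0, 0], [255, 0, 0, 0, 0], [255, 0, 0, 0, 0]]}}

```text
time_s: 6.85
eef_pos: [0.5593, -0.1333, 0.0823]
ee_rot: [[-0.998, -0.07, 0.0], [-0.07, 0.998, 0.0], [-0.0, 0.0, -1.0]]
contact_force: [1.2, 0.3, 2.5]
gripper_width: 0.002
finger_force: 1.5
```

Request:
{"method": "send_rows", "body": {"motion": [[255, 0, 0, -0.002, 0], [255, 0, 0, -0.006, 0], [255, 0, 0, -0.012, 0], [255, 0, 0, -0.025, 0], [255, 0, 0, -0.045, 0], [255, 0, 0, -0.07, 0], [255, 0, 0, -0.1, 0], [255, 0, 0, -0.12, 0], [255, 0.03, 0, -0.14, 0], [255, 0.05, 0, -0.15, 0], [255, 0.06, 0, -0.15, 0], [255, 0.06, 0, -0.15, 0]]}}

```text
time_s: 8.35
eef_pos: [0.4991, -0.1374, 0.2323]
ee_rot: [[-0.998, -0.07, 0.0], [-0.07, 0.998, 0.001], [-0.0, 0.001, -1.0]]
contact_force: [0.2, 0.4, -0.4]
gripper_width: -0.005
finger_force: 0.0
```

```bash
python3 go.py
python3 - <<'E'
from workcell import get_image
import cv2
cv2.imwrite("pics/s3.png",cv2.resize(get_image("scene")["pixels"][110:290,90:370],None,fx=2.5,fy=2.5))
E
```

```text
8.35 [ 0.4991 -0.1374  0.2323] [ 0.22  0.41 -0.41] -0.004921369151013718 [-0.46, 0.09, 0.69, 1.77, -0.06, 1.3, 1.88]
[-6.020e-02  1.000e-04  1.123e-01]
[[-0.998, -0.07, 0.0], [-0.07, 0.998, 0.001], [-0.0, 0.001, -1.0]]
```

View pics/s3.png

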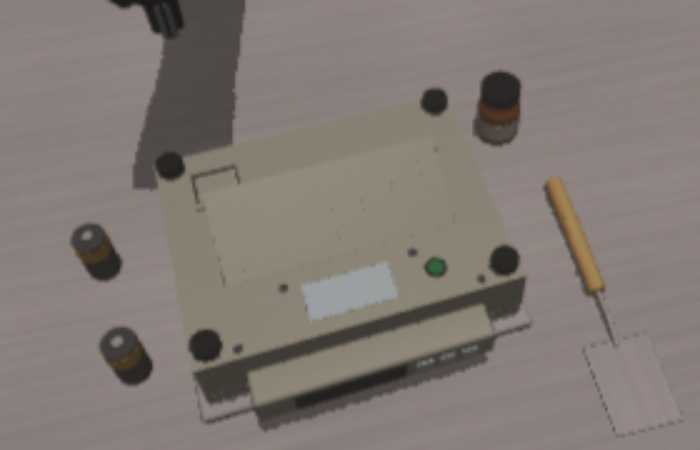

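The hand is clear, and the cells, jar and spatula are undisturbed. The door's free edge runs from about (207,205) to (435,137) in the crop and partly covers the button outline. I'll check that against the open-door geometry.

Run:
```python
from workcell import get_image
import numpy as np
from h import *
d=get_image("scene");o=np.array([.6243,-.0321]);c,s=np.cos(.0703),np.sin(.0703)
for n,q in(("shut",(-.046,.09)),("open",(-.036,.131))):
    for y in(-.108,.108):
        w=o+q[0]*np.array([c,s])+y*np.array([-s,c]);u=proj(d,[*w,q[1]]);print(n,y,(u[0]-90)*2.5,(u[1]-110)*2.5)
```

```text
shut -0.108 205.79712059943097 203.52383389328685
shut 0.108 423.576411478231 148.13056564592713
open -0.108 198.27324814083 186.1972073306451
open 0.108 426.744289428307 129.01243276799414
```

Run:
```python
from workcell import get_image
import cv2,numpy as np
d=get_image("scene")["pixels"];a=cv2.imread("pics/scene0.png")
t=get_image("top")["pixels"];b=cv2.imread("pics/top0.png")
f=lambda i,r,c:cv2.resize(cv2.convertScaleAbs(i[r:r+90,c:c+130],alpha=1.5),(390,270),interpolation=cv2.INTER_CUBIC)
cv2.imwrite("pics/cmp.png",np.vstack([np.hstack([f(a,150,150),f(d,150,150)]),np.hstack([f(b,155,225),f(t,155,225)])]))
```

```text
(no output)
```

View pics/cmp.png

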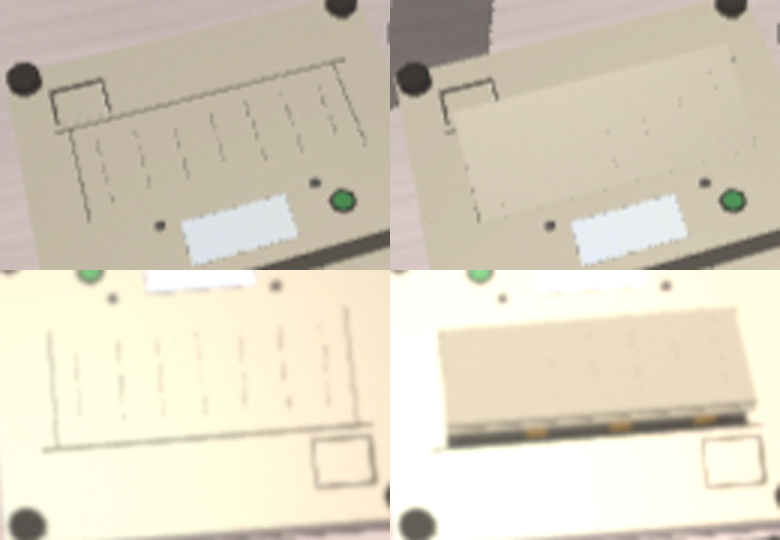

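The before/after pictures show the door standing up with the battery bay open under its edge: a dark gap at rows 405–445 of the lower right view. I'm handing the job in.

```bash
python3 -c "
from workcell import r
print(r.finish_job())"
```

```text
the job is handed in; nothing more can be done
None
```

The catch button, found at the y = -96 mm end of the strip, was pressed in about 5 mm at roughly 3.6 N; the battery door sprang up, the hand is clear, the cells, jar and spatula look undisturbed, and the job is handed in, though no verdict came back.

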